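# Hang the bath cover plates nested on the hook

### The job

Take the three bath cover plates out of the rack and hang them on the steel hook in order: the large blue one first, then the medium yellow one, then the small orange one. Slide each back along the rod and press it fully home with a light, steady push of about 10 N for half a second, the blue one onto the rubber stop and each later one so that its recess swallows the boss of the plate before it; never load plates or hook with more than 25 N. Leave all three hanging still, nested and let go, and do not disturb the beaker, the wash bottle or the jar.

Things in the scene. Friction and masses are not known exactly. Their poses are not given: they have to be found in the camera images.
- large: Large blue square bath cover plate, 110 x 110 x 12 mm, 240 g +-25%. Origin: middle of its lower edge, mid-thickness; z up, y along its width, -x its front. Black grip block on the top edge, 18 mm wide (y), 24 mm deep (x -18 to +6 mm), 40 mm tall (z 110 to 150 mm): pinch it across its width from above. Bore centre 83 mm above the origin.
- medium: Medium yellow square bath cover plate, 95 x 95 x 12 mm, 200 g +-25%. Origin: middle of its lower edge, mid-thickness; z up, y along its width, -x its front. Black grip block on the top edge, 22 mm wide (y), 24 mm deep (x -18 to +6 mm), 40 mm tall (z 95 to 135 mm): pinch it across its width from above. Bore centre 68 mm above the origin.
- small: Small orange square bath cover plate, 80 x 80 x 12 mm, 160 g +-25%. Origin: middle of its lower edge, mid-thickness; z up, y along its width, -x its front. Black grip block on the top edge, 26 mm wide (y), 24 mm deep (x -18 to +6 mm), 40 mm tall (z 80 to 120 mm): pinch it across its width from above. Bore centre 53 mm above the origin.
- large_seat (a point): Centre of the large plate's 24 mm bore at the floor of the recess in its back (40 mm wide, 6 mm deep); axes as the plate's. On the front a white tubular boss, 36 mm outside, 24 mm long, carries the bore on; its end is 30 mm in front (-x) of this point. Nested: the next plate's seat point lies at this boss end, 30 mm in front, same height and side.
- medium_seat (a point): Centre of the medium plate's 24 mm bore at the floor of the recess in its back (40 mm wide, 6 mm deep); axes as the plate's. On the front a white tubular boss, 36 mm outside, 24 mm long, carries the bore on; its end is 30 mm in front (-x) of this point. Nested: the next plate's seat point lies at this boss end, 30 mm in front, same height and side.
- small_seat (a point): Centre of the small plate's 24 mm bore at the floor of the recess in its back (40 mm wide, 6 mm deep); axes as the plate's. On the front a white tubular boss, 36 mm outside, 24 mm long, carries the bore on; its end is 30 mm in front (-x) of this point. Nested: the next plate's seat point lies at this boss end, 30 mm in front, same height and side.
- hook: Fixed hook stand: grey base 150 x 120 x 12 mm, steel post 22 x 180 mm, level round rod, 10 mm thick, 182 mm long, pointing to local -x, axis 160 mm above the bench; its rubber bush lets it give 1 mm per 5 N downwards, up to 6. Origin on the bench under the post. Plates hang with the stand's yaw, the top of the bore on the rod, so the bore centre hangs 7 mm below the rod axis.
- hook_root (a point): Point on the rod's axis where it leaves the post's clamp, axes as the hook's. A black rubber stop, 36 mm round, centred 7 mm below the axis, fits a hanging plate's recess. Its face is clamped anywhere 28 to 58 mm in front of this point (-x): unmeasured, find it by feel. It stays put; its rubber gives 1 mm per 8 N, up to 4 mm.
- hook_tip (a point): Point on the rod's axis at its free end, 182 mm from hook_root. The last 14 mm are an upturned lip, 6 mm higher than the rod's top. Thread the bore over the tip with the bore centre 0 to 4 mm above the rod axis; behind the lip lower the plate until it touches the rod, then slide it back bearing lightly: friction is 0.5 to 0.7.
- rack: Grey storage rack fixed to the bench, base 200 (x) x 130 (y) x 20 mm, origin at the centre of its underside. Three slots across it, at local x -65, 0 and +65 mm, each between two white fences 26 mm tall and 15 mm apart (tops 46 mm above the bench). The plates stand in them on the base (20 mm above the bench), facing as the rack does; which plate is in which slot varies.
- beaker: Glass beaker, 72 mm across, 90 mm tall; origin at the centre of its underside. Leave alone.
- wash: White wash bottle with red cap, 64 mm across, 160 mm tall; origin at the centre of its underside. Leave alone.
- jar: Amber jar with blue cap, 60 mm across, 70 mm tall; origin at the centre of its underside. Leave alone.

How it is judged:
On the way, in this order (a step that is already met when the one before it is completed fails the run):
1. the large plate is on the rod and pressed onto the stop (over 4 N for 0.2 s) (x of large_seat in the frame of hook_root between -0.062 and -0.022 m and y of large_seat in the frame of hook_root between -0.006 and 0.006 m and z of large_seat in the frame of hook_root between -0.014 and 0.001 m and contact force between large and hook above 4 N), for 0.2 s.
2. the medium plate is nested on the large one and pressed home (over 3 N for 0.2 s) (x of large_seat in the frame of hook_root between -0.062 and -0.022 m and y of large_seat in the frame of hook_root between -0.006 and 0.006 m and z of large_seat in the frame of hook_root between -0.014 and 0.001 m and x of medium_seat in the frame of large_seat between -0.033 and -0.027 m and y of medium_seat in the frame of large_seat between -0.004 and 0.004 m and z of medium_seat in the frame of large_seat between -0.004 and 0.004 m and contact force between medium and large above 3 N), for 0.2 s.
3. the small plate is nested on the medium one and pressed home (over 3 N for 0.2 s) (x of large_seat in the frame of hook_root between -0.062 and -0.022 m and y of large_seat in the frame of hook_root between -0.006 and 0.006 m and z of large_seat in the frame of hook_root between -0.014 and 0.001 m and x of medium_seat in the frame of large_seat between -0.033 and -0.027 m and y of medium_seat in the frame of large_seat between -0.004 and 0.004 m and z of medium_seat in the frame of large_seat between -0.004 and 0.004 m and x of small_seat in the frame of medium_seat between -0.033 and -0.027 m and y of small_seat in the frame of medium_seat between -0.004 and 0.004 m and z of small_seat in the frame of medium_seat between -0.004 and 0.004 m and contact force between small and medium above 3 N), for 0.2 s.
At the end, for the whole second after the job is handed in: All three plates hang on the rod, upright within 10 degrees and still, large at the back, then medium, then small; each front plate's seat is 27 to 33 mm in front of the one behind it and within 4 mm of it sideways and in height; the large plate's seat is 22 to 62 mm from the post clamp (x of large_seat in the frame of hook_root between -0.062 and -0.022 m and y of large_seat in the frame of hook_root between -0.006 and 0.006 m and z of large_seat in the frame of hook_root between -0.014 and 0.001 m and x of medium_seat in the frame of hook_root between -0.094 and -0.05 m and y of medium_seat in the frame of hook_root between -0.006 and 0.006 m and z of medium_seat in the frame of hook_root between -0.014 and 0.001 m and x of small_seat in the frame of hook_root between -0.126 and -0.078 m and y of small_seat in the frame of hook_root between -0.006 and 0.006 m and z of small_seat in the frame of hook_root between -0.014 and 0.001 m and x of medium_seat in the frame of large_seat between -0.033 and -0.027 m and y of medium_seat in the frame of large_seat between -0.004 and 0.004 m and z of medium_seat in the frame of large_seat between -0.004 and 0.004 m and x of small_seat in the frame of medium_seat between -0.033 and -0.027 m and y of small_seat in the frame of medium_seat between -0.004 and 0.004 m and z of small_seat in the frame of medium_seat between -0.004 and 0.004 m and angle between each of large, medium, small's own z axis and vertical below 0.17 rad and linear speed of each of large, medium, small below 0.02 m/s); the robot touches nothing.
It fails at once if more than 25 N between a plate and the hook or between two plates (contact force between any of large, medium, small and hook above 25 N or contact force between any of medium, small and large above 25 N or contact force between small and medium above 25 N).
It fails at once if the beaker, wash bottle or jar is moved more than 15 mm or tipped (distance of any of beaker, wash, jar from where it was at the start of the episode above 0.015 m or angle between any of beaker, wash, jar's own z axis and vertical above 0.3 rad).
It also fails if it takes over 72 s, if anything falls off the work surface, if the arm or the gripper's body presses on something with over 40 N, if the wrist force passes 120 N, or if a joint passes its speed limit or range.

### The arm

A 6-joint arm with a two-finger parallel gripper is mounted at the origin on the work surface. World frame = base frame: x ahead of the robot, y to its left, z up, the work surface at z = 0. Lengths are in m, angles in rad, forces in N, time in s.
With the tool pointing down it reaches from about 0.425 to 0.95 m from the base axis. Payload 3.5 kg.
Tool frame: the origin (TCP) lies at the centre of the arm's flange, where the gripper is bolted on; the fingertips stand ctrl.tip_extent ahead of it and the grasp point (between the pads) lies 155 mm ahead of it (ctrl.tip_extent is the distance from the TCP to the fingertips, in m); z points along the fingers, x is the direction in which the jaws open and shut, and the axes are right-handed (so a half turn about z gives the same grasp; the last joint's range is limited). The gripper opens to 85 mm and grips with 20 to 120 N. Pads are 22 mm wide; open, the fingers measure 114 mm over their backs; the gripper's body (76 mm by 85 mm) begins 54 mm behind the grasp point. The pads swing forward as they close: fully open they stand 13 mm farther back than shut.
Start: joints at [-1.284, 0.286, 1.577, -0, 1.279, -0.15], TCP at [0.286, -0.612, 0.405] pointing down, gripper open.
Joint ranges: [-2.77, 2.77], [-0.9, 2.22], [0.21, 2.48], [-1.53, 4.67], [0.24, 2.81], [-2.84, 2.84]. Speed limits (rad/s): [2.79, 2.79, 3.14, 3.14, 3.14, 3.14].

### API

Orientations are given as a unit quaternion [x, y, z, w].
In Python, from rig import ctrl gives the robot as it stands.
- The arm moves only by the tool play_rows, never from a script. Its argument "series" is a list of rows, each a list of 3 entries, a list of its own where there are three numbers: the shift along the tool's x, y, z in m, then the turn about the tool's z in degrees, then the finger opening in m, from 0 to 0.0854. A call has 1 to 5 rows; each row is the pose to reach, as a shift and turn from the pose commanded when the call began, along the tool's axes at that moment; what a row does not reach only later rows make up. A row lasts 1/12 s, in which the tool goes at most 41.7 mm and 7.16 degrees, less where a joint would pass 70% of its speed; a pose out of reach is approached as far as the arm can. A call with a gripper value outside its range is refused whole. The fingers move at their own pace and stop on an object; "grip_force" is the grip in N (left out, the last holds). Time passes only in rows, so rows that repeat a pose let the fingers close. It gives the time, the measured TCP pose, the force and the opening at its end, in the units of the state.
- ctrl.get_obs(): the state, without advancing time (a new reading comes with each control period).
- ctrl.read_camera(name): name is "scene" or "top"; returns a dict with "pixels" (400x640x3 uint8, blue, green, red), "K" (3x3 intrinsics, pixels), "R" (3x3) and "t" (3): a world point X has camera coordinates R X + t. Camera axes: x right, y down, z forward; pixel columns grow to the right and rows downward; lengths in m; the calibration is good to about 2 mm. A picture is of the moment at which its call begins. There is no depth.
- ctrl.hand_in(): hands the job in, once; it reports no verdict.
The state is a dict: "time": time; "joint_pos": joint angles; "qvel": joint speeds; "effort": joint torques, N m; "eef_pos": TCP position; "tool_rot": TCP orientation; "ft_force": force on the tool from outside, world axes, zero at the start; "torque": the same for the moment, N m; "grip_width": opening from 0.0 (shut) to 1.0 (fully open).
Only numpy, scipy, OpenCV 4.12 (cv2) and the standard library are available. Lean on these libraries where they do the work, as an engineer would, in place of code of your own. Each camera call takes 0.05 s, during which the arm holds its last target. There are 200 camera calls.

## Working session

There is one attempt and no reset: what is moved stays moved. The work goes in short steps, Python scripts to look and compute and a tool call to move; the robot and the scene stay as the last step left them, time stands still between calls to the robot, and variables do not carry over. Pictures are saved under pics/ and viewed, about 8 in all and at most 12, crops included, and the job is handed in when it is done.

Besides the shell and the picture viewer there is one more tool, called after "Request:" as name(argument=value, ...), one argument or row to a line, values as JSON. play_rows: Moves the arm, as the interface text tells. Its arguments: {"type":"object","properties":{"series":{"type":"array"},"grip_force":{"type":"number"}},"required":["series"]}

```bash
ls; mkdir -p pics
python3 - <<'E'
from rig import ctrl
import cv2,numpy as np
print(ctrl.tip_extent,ctrl.get_obs())
for n in("scene","top"):
    d=ctrl.read_camera(n);cv2.imwrite(f"pics/{n}0.png",d["pixels"]);print(n,d["K"].tolist(),d["R"].tolist(),d["t"].tolist())
E
```

```text
pics
0.1734 {'time': 0.0, 'joint_pos': array([-1.28400562e+00,  2.87220501e-01,  1.57821704e+00,  2.72617998e-07,
        1.27863410e+00, -1.49991759e-01]), 'qvel': array([ 4.23225220e-05,  6.54573870e-05, -3.51735896e-04, -1.46383006e-03,
       -2.70834388e-03, -1.19795154e-03]), 'effort': array([ 4.19220614e-04, -4.05979049e+01, -2.92623943e+01, -1.18800067e-04,
        5.88705981e-03, -7.61461934e-06]), 'eef_pos': array([ 0.28550072, -0.61136404,  0.40328843]), 'tool_rot': array([ 8.43511690e-01, -5.37109386e-01, -9.34222864e-04, -8.14602215e-04]), 'ft_force': array([ 0.25818062, -0.1469971 ,  0.25608328]), 'torque': array([0.02974163, 0.01871529, 0.00255073]), 'grip_width': 0.9996431432054357}
scene [[374.9773503524654, 0.0, 323.0338005618845], [0.0, 374.9773503524654, 205.43116424256672], [0.0, 0.0, 1.0]] [[0.4897533470160299, 0.8718318771964558, 0.007130006360460705], [0.6168897091856552, -0.3407368933733271, -0.7094684321343212], [-0.6161077387822961, 0.3518629667901953, -0.7047011471639363]] [-0.26894994480613477, -0.31312532100694, 1.4084101035515069]
top [[503.04601663796814, 0.0, 322.5146319852164], [0.0, 503.04601663796814, 208.12352988668718], [0.0, 0.0, 1.0]] [[0.010397523151832315, -0.9999027871880637, 0.009290192993090914], [-0.9872022997288009, -0.011743112557400426, -0.15903999093822724], [0.15913362599549563, -0.007517677899856333, -0.9872284303019845]] [-0.05699498957703996, 0.6443936362839067, 1.2265642324689152]
```

View pics/scene0.png

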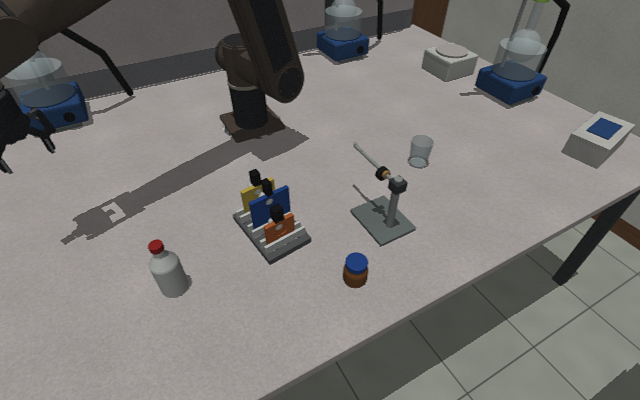

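View pics/top0.png

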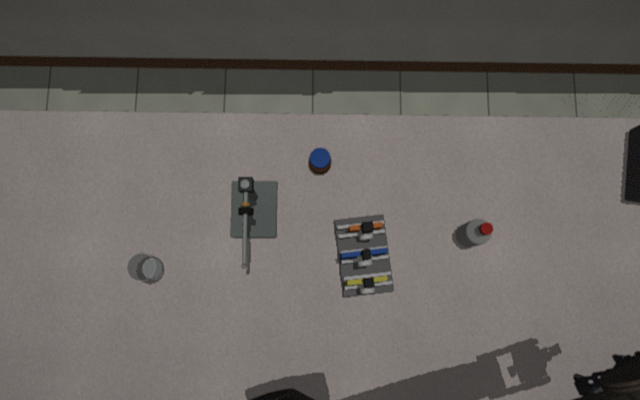

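Run:
```python
import cv2,numpy as np
t=cv2.imread("pics/top0.png")
c=cv2.resize(t[170:305,222:402],None,fx=4.4,fy=4.4,interpolation=cv2.INTER_CUBIC)
cv2.imwrite("pics/c1.png",cv2.convertScaleAbs(c,alpha=1.6,beta=10));
s=cv2.imread("pics/scene0.png")
c=cv2.resize(s[135:265,230:420],None,fx=4.2,fy=4.2,interpolation=cv2.INTER_CUBIC)
cv2.imwrite("pics/c2.png",c)
```

```text
(no output)
```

View pics/c1.png

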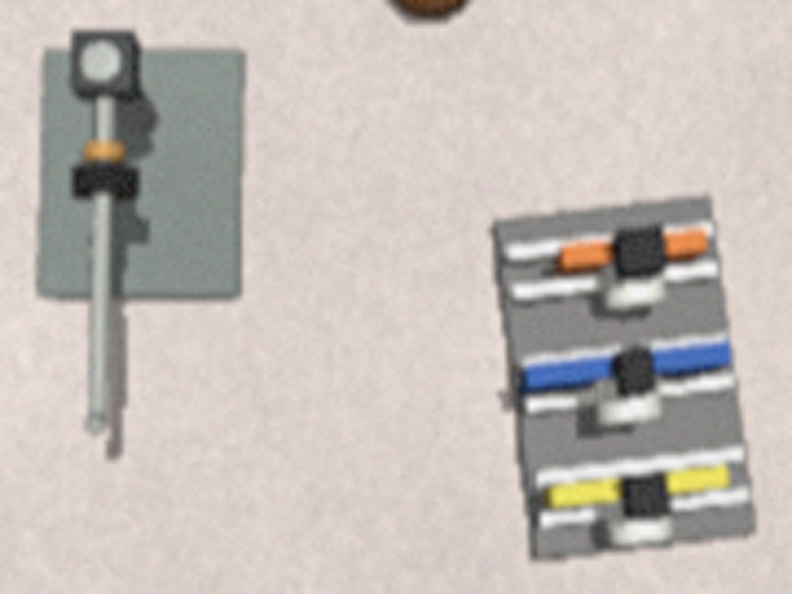

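View pics/c2.png

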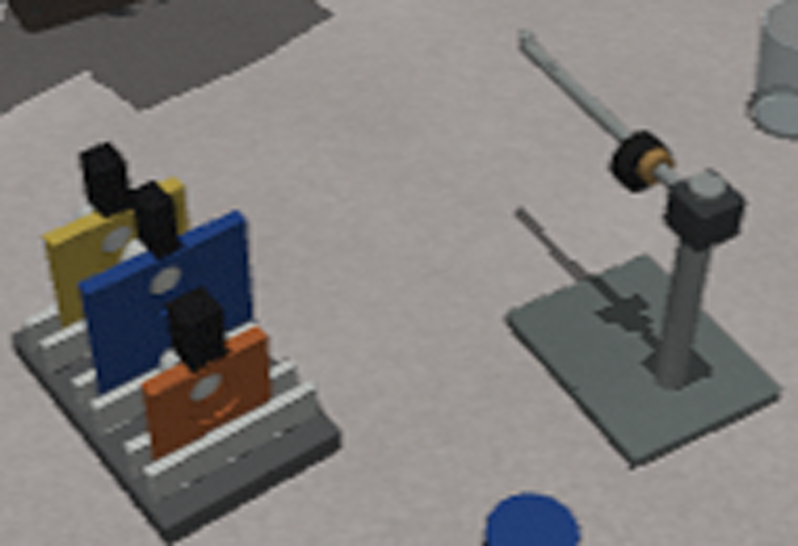

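```bash
cat > h.py <<'E'
import cv2,numpy as np,json
from scipy.optimize import minimize,least_squares
CAM={"scene":(np.array([[374.9773503524654,0,323.0338005618845],[0,374.9773503524654,205.43116424256672],[0,0,1]]),np.array([[0.4897533470160299,0.8718318771964558,0.007130006360460705],[0.6168897091856552,-0.3407368933733271,-0.7094684321343212],[-0.6161077387822961,0.3518629667901953,-0.7047011471639363]]),np.array([-0.26894994480613477,-0.31312532100694,1.4084101035515069])),
"top":(np.array([[503.04601663796814,0,322.5146319852164],[0,503.04601663796814,208.12352988668718],[0,0,1]]),np.array([[0.010397523151832315,-0.9999027871880637,0.009290192993090914],[-0.9872022997288009,-0.011743112557400426,-0.15903999093822724],[0.15913362599549563,-0.007517677899856333,-0.9872284303019845]]),np.array([-0.05699498957703996,0.6443936362839067,1.2265642324689152]))}
def proj(n,X):
    K,R,t=CAM[n];p=(np.atleast_2d(X)@R.T+t)@K.T;return p[:,:2]/p[:,2:]
def onz(n,uv,z):
    K,R,t=CAM[n];d=R.T@np.linalg.inv(K)@np.array([uv[0],uv[1],1]);C=-R.T@t;return C+d*(z-C[2])/d[2]
def top(c):return ((c[0]+.5)/4.4-.5+222,(c[1]+.5)/4.4-.5+170)
def sc(c):return ((c[0]+.5)/4.2-.5+230,(c[1]+.5)/4.2-.5+135)
def W(p,L):
    c,s=np.cos(p[2]),np.sin(p[2]);L=np.atleast_2d(L);return np.c_[p[0]+c*L[:,0]-s*L[:,1],p[1]+s*L[:,0]+c*L[:,1],L[:,2]]
def box(a):return np.array([[x,y,z] for x in a[0] for y in a[1] for z in a[2]])
def hull(n,p,b,S=4):
    q=cv2.convexHull(proj(n,W(p,b)).astype(np.float32))
    m=np.zeros((1600,2560),np.uint8);cv2.fillConvexPoly(m,np.round(((q+.5)*S-.5)*16).astype(np.int32),1,shift=4);return m>0
E
python3 - <<'E'
from h import *
# rack
rk=[top(c) for c in[(493,220),(710,197),(755,533),(535,558)]]
P=np.array([onz("top",c,.02) for c in rk]);print("rack",P.round(4).tolist(),P.mean(0).round(4))
rc=P.mean(0);d=P[0]+P[1]-P[2]-P[3];ry=np.arctan2(d[1],d[0]);print("rackyaw",np.degrees(ry))
hs={n:cv2.cvtColor(cv2.resize(cv2.imread(f"pics/{n}0.png"),None,fx=4,fy=4,interpolation=cv2.INTER_CUBIC),cv2.COLOR_BGR2HSV) for n in CAM}
for nm,sl,Wd,lo,hi,g in(("small",.065,.08,(4,140,70),(15,255,255),.026),("large",0,.11,(105,120,50),(125,255,255),.018),("medium",-.065,.095,(20,110,70),(33,255,255),.022)):
    p0=np.array([rc[0]+sl*np.cos(ry),rc[1]+sl*np.sin(ry),ry])
    h=Wd
    pb=box([(-.006,.006),(-Wd/2,Wd/2),(.02+.026,.02+h)]);bb=box([(-.018,.006),(-g/2,g/2),(.02+h,.06+h)])
    data={}
    for n in CAM:
        roi=cv2.dilate((hull(n,p0,pb)|hull(n,p0,bb)).astype(np.uint8),np.ones((49,49)))>0
        col=(cv2.inRange(hs[n],lo,hi)>0)&roi
        blk=(hs[n][...,2]<70)&(~(cv2.inRange(hs[n],lo,hi)>0))&roi
        data[n]=(col,blk,roi)
    def cost(q,full=False):
        p=p0+q*[.01,.01,.05];s=0
        for n in CAM:
            col,blk,roi=data[n];b=hull(n,p,bb);c=hull(n,p,pb)&~b
            if n=="scene" : s+=(c^col)[roi].sum()*1.
            else: s+=(c^col)[roi].sum()
            s+=(b&~blk).sum()
        return s
    best=min((minimize(cost,i,method="Nelder-Mead",options=dict(initial_simplex=np.array(i)+np.array([[0,0,0],[.6,0,0],[0,.6,0],[0,0,.6]]))) for i in([0,0,0],[.3,.3,0],[-.3,-.5,.2])),key=lambda r:r.fun)
    p=p0+best.x*[.01,.01,.05];print(nm,p[:2].round(4),np.degrees(p[2]).round(2),best.fun,sum(data[n][0].sum() for n in CAM))
# hook
B=np.array([onz("top",top(c),.012) for c in[(43,48),(245,50),(241,297),(38,294)]]);Bs=np.array([onz("scene",sc(c),.012) for c in[(778,395),(633,467),(507,318),(645,255)]])
for b in(B,Bs):
    d=b[0]+b[1]-b[2]-b[3];e=b[0]+b[3]-b[1]-b[2];print("base",b[:,:2].round(4).tolist(),np.degrees(np.arctan2(d[1],d[0])),np.degrees(np.arctan2(-e[0],e[1])))
f=lambda n,c,z:print(n,c,onz(n,(top if n=="top" else sc)(c),z).round(4))
for c in((104,120),(102,210),(97,400),(97,432),(105,197),(105,163),(104,98)):f("top",c,.16)
f("top",(101,62),.18);f("scene",(708,185),.18);f("scene",(672,383),.012)
for c in((522,38),(580,92),(618,136),(672,176)):f("scene",c,.16)
E
```

```text
rack [[0.6202, -0.0793, 0.02], [0.6355, -0.2076, 0.02], [0.4396, -0.2319, 0.02], [0.424, -0.1049, 0.02]] [ 0.5298 -0.1559  0.02  ]
rackyaw 7.245951734598726
small [ 0.5958 -0.1537] 8.83 2708.0 8926
large [ 0.5286 -0.1475] 9.87 6500.0 15901
medium [ 0.4638 -0.1548] 8.75 8778.0 6935
base [[0.7224, 0.1913], [0.7226, 0.0701], [0.5738, 0.0688], [0.5742, 0.1884]] 0.8058423230876173 -0.03326042999783783
base [[0.7265, 0.1862], [0.7298, 0.0693], [0.5827, 0.0701], [0.5771, 0.1886]] -0.620852308211896 2.1656529298859235
top (104, 120) [0.6519 0.1312 0.16  ]
top (102, 210) [0.6038 0.1306 0.16  ]
top (97, 400) [0.5043 0.1297 0.16  ]
top (97, 432) [0.4878 0.1291 0.16  ]
top (105, 197) [0.6107 0.1292 0.16  ]
top (105, 163) [0.6289 0.1299 0.16  ]
top (104, 98) [0.6638 0.1316 0.16  ]
top (101, 62) [0.679  0.1309 0.18  ]
scene (708, 185) [0.6826 0.1322 0.18  ]
scene (672, 383) [0.6848 0.1324 0.012 ]
scene (522, 38) [0.4864 0.1324 0.16  ]
scene (580, 92) [0.5534 0.1332 0.16  ]
scene (618, 136) [0.6015 0.1288 0.16  ]
scene (672, 176) [0.6483 0.1352 0.16  ]
```

```bash
cat >> h.py <<'E'
from scipy.spatial.transform import Rotation as Rn
def go(gx,gy,gz,head):
    "shift in tool axes to bring grasp point to gx,gy,gz with tool x heading (deg)"
    from rig import ctrl
    o=ctrl.get_obs();M=Rn.from_quat(o["tool_rot"]).as_matrix()
    d=M.T@(np.array([gx,gy,gz+.155])-o["eef_pos"]);h=np.degrees(np.arctan2(M[1,0],M[0,0]))
    print("t",round(o["time"],2),"eef",o["eef_pos"].round(4),"F",o["ft_force"].round(2),"w",round(o["grip_width"],3),"| shift",d.round(4),"turn",round(h-head,2),"tilt z",M[:,2].round(4))
E
python3 - <<'E'
from h import *
for c,z in(((640,250),.14),((635,369),.17),((645,494),.155)):print(onz("top",top(c),z).round(4))
for c,z in(((95,150),.155),((150,190),.17),((203,298),.14)):print(onz("scene",sc(c),z).round(4))
a=np.radians(7.3);print([(.5298+s*np.cos(a)-.006*np.cos(a),-.1559+s*np.sin(a)-.006*np.sin(a)) for s in(.065,0,-.065)])
go(.524,-.15,.215,-82.7)
E
```

```text
[ 0.5884 -0.1544  0.14  ]
[ 0.5227 -0.1486  0.17  ]
[ 0.4591 -0.155   0.155 ]
[ 0.4531 -0.1563  0.155 ]
[ 0.5206 -0.147   0.17  ]
[ 0.5882 -0.1466  0.14  ]
[(np.float64(0.5883217721128118), np.float64(-0.14840318809252034)), (np.float64(0.5238486333444599), np.float64(-0.15666238765160811)), (np.float64(0.45937549457610793), np.float64(-0.16492158721069589))]
t 0.1 eef [ 0.2855 -0.6114  0.4034] F [ 0.61  0.13 -0.15] w 0.998 | shift [-0.3171 -0.4113  0.0343] turn 17.73 tilt z [-6.0e-04  2.1e-03 -1.0e+00]
```

Request:
play_rows(
  series=[
    [[-0.035,-0.045,0.003],0,0.085],
    [[-0.07,-0.09,0.006],0,0.085],
    [[-0.1057,-0.1371,0.01],0,0.085],
  ],
)

```text
time: 0.35
eef_pos: [0.3427, -0.4997, 0.3967]
tool_rot: [0.843, -0.538, -0.001, -0.0]
ft_force: [0.3, 0.2, -0.3]
grip_width: 0.992
```

Request:
play_rows(
  series=[
    [[-0.025,-0.033,0.003],0,0.085],
    [[-0.05,-0.066,0.006],0,0.085],
    [[-0.075,-0.099,0.008],0,0.085],
    [[-0.1057,-0.1371,0.01],0,0.085],
  ],
)

```text
time: 0.68
eef_pos: [0.4194, -0.3514, 0.3873]
tool_rot: [0.843, -0.537, -0.0, -0.0]
ft_force: [1.4, 0.5, -0.2]
grip_width: 0.994
```

Request:
play_rows(
  series=[
    [[-0.022,-0.03,0.003],5,0.085],
    [[-0.044,-0.06,0.006],10,0.085],
    [[-0.07,-0.09,0.008],14,0.085],
    [[-0.095,-0.12,0.01],17.7,0.085],
    [[-0.1057,-0.1371,0.01],17.7,0.085],
  ],
)

```text
time: 1.1
eef_pos: [0.499, -0.196, 0.377]
tool_rot: [0.751, -0.66, -0.001, -0.0]
ft_force: [-0.9, -0.4, 0.6]
grip_width: 0.992
```

Run:
```python
from h import *
from rig import ctrl
go(.522,-.1485,.153,-82.7)
for n in("top","scene"):cv2.imwrite(f"pics/{n}1.png",ctrl.read_camera(n)["pixels"])
a=cv2.imread("pics/top1.png")[210:310,310:420];b=cv2.imread("pics/scene1.png")[130:260,220:330]
cv2.imwrite("pics/m1.png",np.hstack([cv2.resize(a,(440,400)),cv2.resize(b,(340,400))]))
```

```text
t 1.1 eef [ 0.499 -0.196  0.377] F [-0.93 -0.36  0.56] w 0.992 | shift [-0.044 -0.029  0.069] turn 0.05 tilt z [-0.0014  0.0024 -1.    ]
```

View pics/m1.png

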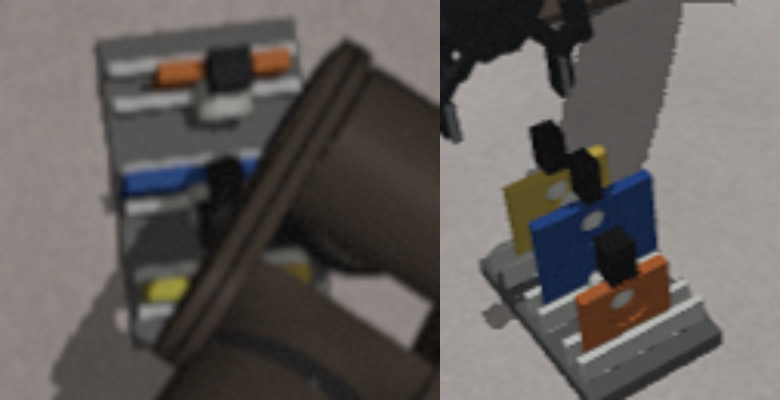

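The arm is short of the block because it still lags, and the plates are undisturbed. I'll let it settle and re-measure.

Request:
play_rows(
  series=[
    [[0,0,0],0,0.07],
    [[0,0,0],0,0.06],
    [[0,0,0],0,0.06],
  ],
)

```text
time: 1.45
eef_pos: [0.4981, -0.2008, 0.3779]
tool_rot: [0.75, -0.661, -0.0, 0.0]
ft_force: [0.2, 0.5, -1.0]
grip_width: 0.705
```

Run:
```python
from h import *
go(.522,-.1485,.153,-82.7)
```

```text
t 1.45 eef [ 0.4981 -0.2008  0.3779] F [ 0.2   0.47 -1.04] w 0.705 | shift [-0.0488 -0.0303  0.0699] turn -0.07 tilt z [-4.e-04 -1.e-04 -1.e+00]
```

Request:
play_rows(
  series=[
    [[-0.024,-0.015,0],0,0.06],
    [[-0.0488,-0.0303,0.01],0,0.06],
    [[-0.0488,-0.0303,0.035],0,0.06],
    [[-0.0488,-0.0303,0.06],0,0.06],
    [[-0.0488,-0.0303,0.06],0,0.06],
  ],
)

```text
time: 1.87
eef_pos: [0.5205, -0.1474, 0.3127]
tool_rot: [0.75, -0.661, -0.005, 0.001]
ft_force: [-1.0, 1.4, -0.7]
grip_width: 0.702
```

Run:
```python
from h import *
from rig import ctrl
go(.522,-.1485,.153,-82.7)
for n in("top","scene"):cv2.imwrite(f"pics/{n}2.png",ctrl.read_camera(n)["pixels"])
a=cv2.imread("pics/top2.png")[210:310,310:420];b=cv2.imread("pics/scene2.png")[130:260,220:330]
cv2.imwrite("pics/m2.png",np.hstack([cv2.resize(a,(440,400)),cv2.resize(b,(340,400))]))
```

```text
t 1.87 eef [ 0.5205 -0.1474  0.3127] F [-1.01  1.37 -0.74] w 0.702 | shift [ 0.0013 -0.0014  0.0047] turn -0.04 tilt z [-0.0091  0.0043 -0.9999]
```

View pics/m2.png

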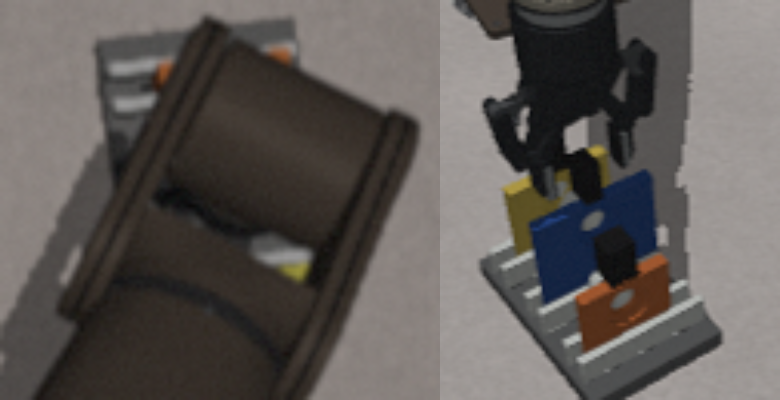

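Request:
play_rows(
  series=[
    [[0.001,-0.001,0.005],0,0.03],
    [[0.001,-0.001,0.005],0,0.02],
    [[0.001,-0.001,0.005],0,0.005],
    [[0.001,-0.001,0.005],0,0.005],
    [[0.001,-0.001,0.005],0,0.005],
  ],
  grip_force=50,
)

```text
time: 2.38
eef_pos: [0.5237, -0.1485, 0.314]
tool_rot: [0.751, -0.661, 0.001, -0.0]
ft_force: [-0.9, 0.3, 1.5]
grip_width: 0.198
```

Request:
play_rows(
  series=[
    [[0,0,0],0,0.005],
    [[0,0,0],0,0.005],
    [[0,0,0],0,0.005],
    [[0,0,0],0,0.005],
  ],
)

```text
time: 2.72
eef_pos: [0.5238, -0.1483, 0.314]
tool_rot: [0.751, -0.66, 0.001, -0.0]
ft_force: [-0.2, 0.8, 4.8]
grip_width: 0.202
```

Run:
```python
from h import *
go(.522,-.1485,.153,-82.7)
```

```text
t 2.72 eef [ 0.5238 -0.1483  0.314 ] F [-0.19  0.78  4.77] w 0.202 | shift [-0.0001  0.0018  0.006 ] turn 0.04 tilt z [ 1.4e-03 -9.0e-04 -1.0e+00]
```

Request:
play_rows(
  series=[
    [[0,0,-0.015],0,0.005],
    [[0,0,-0.035],0,0.005],
    [[0,0,-0.055],0,0.005],
    [[0,0,-0.075],0,0.005],
    [[0,0,-0.08],0,0.005],
  ],
)

```text
time: 3.13
eef_pos: [0.5239, -0.1484, 0.3956]
tool_rot: [0.751, -0.66, 0.002, -0.001]
ft_force: [0.9, 0.1, -1.5]
grip_width: 0.202
```

Request:
play_rows(
  series=[
    [[-0.015,-0.002,0],0,0.005],
    [[-0.035,-0.0045,0],0,0.005],
    [[-0.06,-0.008,0],0,0.005],
    [[-0.084,-0.011,0],0,0.005],
    [[-0.107,-0.0137,0],0,0.005],
  ],
)

```text
time: 3.55
eef_pos: [0.5228, -0.0392, 0.3909]
tool_rot: [0.751, -0.661, -0.002, 0.001]
ft_force: [0.6, -0.7, -3.1]
grip_width: 0.2
```

Request:
play_rows(
  series=[
    [[-0.018,0.0117,0],0,0.005],
    [[-0.036,0.0235,0],0,0.005],
    [[-0.053,0.035,0],0,0.005],
    [[-0.07,0.0466,0],0,0.005],
    [[-0.088,0.0583,0],0,0.005],
  ],
)

```text
time: 3.97
eef_pos: [0.4532, 0.0402, 0.391]
tool_rot: [0.751, -0.661, -0.001, 0.001]
ft_force: [-0.4, 0.2, -1.6]
grip_width: 0.202
```

Request:
play_rows(
  series=[
    [[-0.02,-0.003,0],1.6,0.005],
    [[-0.04,-0.005,0],3.2,0.005],
    [[-0.06,-0.008,0],5,0.005],
    [[-0.078,-0.01,0],6.6,0.005],
    [[-0.089,-0.011,0],6.6,0.005],
  ],
)

```text
time: 4.38
eef_pos: [0.4533, 0.1305, 0.3912]
tool_rot: [0.712, -0.702, -0.001, 0.001]
ft_force: [0.2, -0.2, -1.7]
grip_width: 0.203
```

Request:
play_rows(
  series=[
    [[0,0,0],0,0.005],
    [[0,0,0],0,0.005],
    [[0,0,0],0,0.005],
  ],
)

```text
time: 4.63
eef_pos: [0.4539, 0.1286, 0.3924]
tool_rot: [0.712, -0.703, -0.0, 0.001]
ft_force: [-0.3, -0.6, -2.2]
grip_width: 0.204
```

Run:
```python
from h import *
from rig import ctrl
go(.455,.1293,.218,-89.3)
for n in("top","scene"):cv2.imwrite(f"pics/{n}3.png",ctrl.read_camera(n)["pixels"])
a=cv2.imread("pics/top3.png")[160:300,200:340];b=cv2.imread("pics/scene3.png")[110:230,310:430]
cv2.imwrite("pics/m3.png",np.hstack([cv2.resize(a,(400,400)),cv2.resize(b,(400,400))]))
```

```text
t 4.63 eef [0.4539 0.1286 0.3924] F [-0.35 -0.61 -2.16] w 0.204 | shift [-0.0007 -0.0011  0.0194] turn 0.04 tilt z [-1.1e-03 -6.0e-04 -1.0e+00]
```

View pics/m3.png

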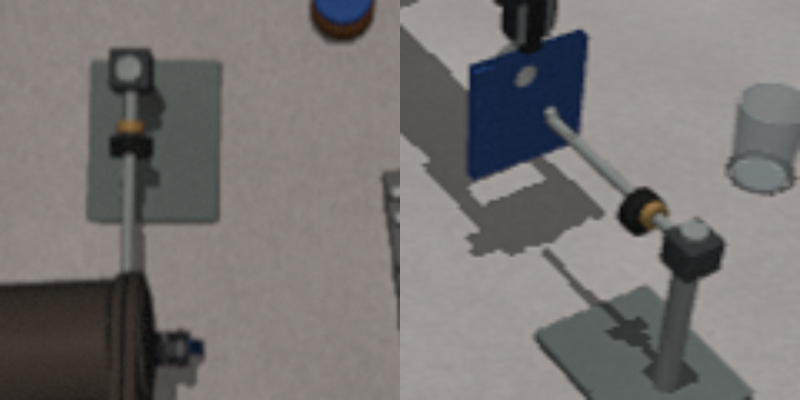

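The right panel shows the blue plate upright, its bore at about scene (347.5, 132.5) and the rod tip at about (355, 145). Next I'll check both against prediction.

Run:
```python
from h import *
print(proj("scene",[[.465,.1286,.1814],[.487,.1293,.16],[.487,.1293,.168]]).round(1))
im=cv2.imread("pics/scene3.png");g=cv2.cvtColor(im,cv2.COLOR_BGR2HSV)
r=im[118:150,330:365].astype(int);m=((r[...,0]-r[...,2]<20)&(r.sum(2)>250)).astype(np.uint8)
n,l,s,c=cv2.connectedComponentsWithStats(m);print([(s[i].tolist(),(c[i]+[330,118]).round(1).tolist()) for i in range(1,n) if s[i][4]>5])
print(onz("scene",(347.5,132.5),.1814))
go(.455,.1293,.218,-89.3)
```

```text
[[349.1 133.7]
 [353.1 144.1]
 [353.3 141.7]]
[([0, 0, 15, 19, 130], [335.1, 123.2]), ([23, 0, 12, 4, 21], [358.1, 118.9]), ([15, 12, 5, 6, 21], [347.2, 132.6]), ([34, 22, 1, 10, 10], [364.0, 144.5]), ([23, 24, 9, 8, 33], [356.5, 145.8])]
[0.45785886 0.12789541 0.1814    ]
t 4.73 eef [0.454  0.1284 0.3928] F [ 0.24  0.59 -1.47] w 0.199 | shift [-0.0009 -0.001   0.0198] turn -0.02 tilt z [-4.e-04 -3.e-04 -1.e+00]
```

Request:
play_rows(
  series=[
    [[-0.001,0,0.01],0,0.005],
    [[-0.002,0,0.02],0,0.005],
    [[-0.002,0,0.02],0,0.005],
    [[-0.002,0,0.02],0,0.005],
  ],
)

```text
time: 5.07
eef_pos: [0.4535, 0.1309, 0.3714]
tool_rot: [0.711, -0.703, -0.001, 0.001]
ft_force: [0.1, -0.9, -1.8]
grip_width: 0.204
```

Request:
play_rows(
  series=[
    [[0,-0.005,0],0,0.005],
    [[0,-0.01,0],0,0.005],
    [[0,-0.015,0],0,0.005],
    [[0,-0.02,0],0,0.005],
    [[0,-0.025,0],0,0.005],
  ],
)

```text
time: 5.48
eef_pos: [0.4797, 0.1315, 0.3733]
tool_rot: [0.712, -0.703, 0.0, -0.0]
ft_force: [-0.2, 0.6, -1.7]
grip_width: 0.2
```

Run:
```python
from h import *
from rig import ctrl
go(.535,.1305,.218,-89.3)
for n in("top","scene"):cv2.imwrite(f"pics/{n}4.png",ctrl.read_camera(n)["pixels"])
```

```text
t 5.48 eef [0.4797 0.1315 0.3733] F [-0.18  0.6  -1.72] w 0.2 | shift [ 0.0017 -0.0553  0.0004] turn 0.03 tilt z [ 6.e-04  0.e+00 -1.e+00]
```

Run:
```python
from h import *
b=cv2.imread("pics/scene4.png")[100:200,320:420]
cv2.imwrite("pics/m4.png",cv2.resize(b,(600,600),interpolation=cv2.INTER_CUBIC))
```

```text
(no output)
```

View pics/m4.png

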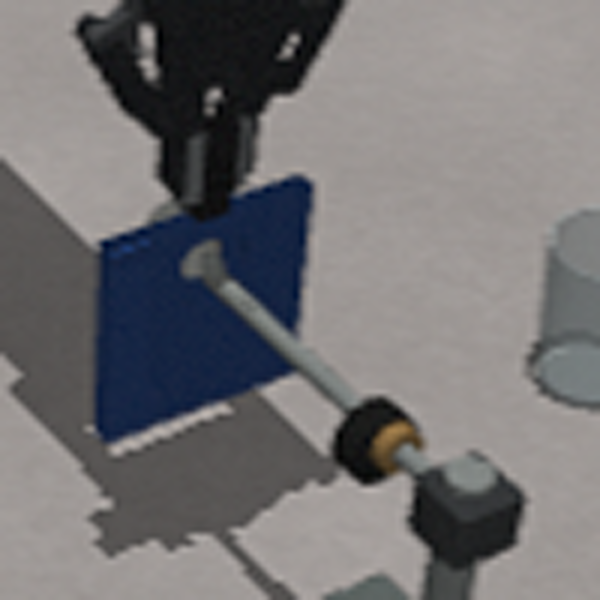

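The tip enters the bore roughly in its middle, at about (205, 262) in the crop. Advancing.

Request:
play_rows(
  series=[
    [[0,-0.004,0],0,0.005],
    [[0,-0.008,0],0,0.005],
    [[0,-0.012,0],0,0.005],
    [[0,-0.016,0],0,0.005],
    [[0,-0.02,0],0,0.005],
  ],
)

```text
time: 6.0
eef_pos: [0.4993, 0.1317, 0.373]
tool_rot: [0.712, -0.703, 0.0, -0.0]
ft_force: [0.1, 0.2, -2.5]
grip_width: 0.203
```

Request:
play_rows(
  series=[
    [[0,-0.005,0],0,0.005],
    [[0,-0.01,0],0,0.005],
    [[0,-0.015,0],0,0.005],
    [[0,-0.02,0],0,0.005],
  ],
)

```text
time: 6.33
eef_pos: [0.5195, 0.132, 0.373]
tool_rot: [0.712, -0.703, -0.0, -0.0]
ft_force: [-0.4, -0.9, -2.8]
grip_width: 0.198
```

Request:
play_rows(
  series=[
    [[0,-0.005,0],0,0.005],
    [[0,-0.01,0],0,0.005],
    [[0,-0.015,0],0,0.005],
    [[0,-0.015,0],0,0.005],
  ],
)

```text
time: 6.67
eef_pos: [0.5348, 0.1321, 0.3731]
tool_rot: [0.712, -0.703, 0.0, -0.0]
ft_force: [0.1, -0.1, -3.0]
grip_width: 0.199
```

Request:
play_rows(
  series=[
    [[0,-0.005,0],0,0.005],
    [[0,-0.01,0],0,0.005],
    [[0,-0.01,0.002],0,0.005],
    [[0,-0.01,0.004],0,0.005],
    [[0,-0.01,0.006],0,0.005],
  ],
)

```text
time: 7.08
eef_pos: [0.5438, 0.1323, 0.3667]
tool_rot: [0.712, -0.703, -0.0, 0.0]
ft_force: [0.5, -0.6, -1.4]
grip_width: 0.204
```

Request:
play_rows(
  series=[
    [[0,0,0.001],0,0.005],
    [[0,0,0.002],0,0.005],
    [[0,0,0.002],0,0.005],
    [[0,0,0.002],0,0.005],
  ],
)

```text
time: 7.42
eef_pos: [0.5438, 0.1323, 0.365]
tool_rot: [0.712, -0.703, -0.0, 0.0]
ft_force: [0.1, 0.3, -1.6]
grip_width: 0.201
```

Request:
play_rows(
  series=[
    [[0,0,0.001],0,0.005],
    [[0,0,0.001],0,0.005],
    [[0,0,0.001],0,0.005],
  ],
)

```text
time: 7.67
eef_pos: [0.5439, 0.1323, 0.3641]
tool_rot: [0.712, -0.703, 0.0, -0.0]
ft_force: [-0.3, -0.3, -2.0]
grip_width: 0.204
```

Request:
play_rows(
  series=[
    [[0,0,0.001],0,0.005],
    [[0,0,0.001],0,0.005],
    [[0,0,0.001],0,0.005],
  ],
)

```text
time: 7.92
eef_pos: [0.544, 0.1323, 0.3634]
tool_rot: [0.712, -0.703, 0.0, -0.0]
ft_force: [0.3, -0.5, -0.3]
grip_width: 0.198
```

Request:
play_rows(
  series=[
    [[0,0,0.001],0,0.005],
    [[0,0,0.001],0,0.005],
    [[0,0,0.001],0,0.005],
  ],
)

```text
time: 8.17
eef_pos: [0.544, 0.1323, 0.3627]
tool_rot: [0.712, -0.703, 0.0, -0.0]
ft_force: [-1.4, 0.3, 1.1]
grip_width: 0.203
```

Request:
play_rows(
  series=[
    [[0,-0.007,0],0,0.005],
    [[0,-0.014,0],0,0.005],
    [[0,-0.021,0],0,0.005],
    [[0,-0.028,0],0,0.005],
    [[0,-0.035,0],0,0.005],
  ],
)

```text
time: 8.58
eef_pos: [0.5798, 0.1327, 0.3622]
tool_rot: [0.712, -0.703, -0.0, 0.0]
ft_force: [-3.4, -0.1, 3.6]
grip_width: 0.203
```

Request:
play_rows(
  series=[
    [[0,-0.003,0],0,0.005],
    [[0,-0.006,0],0,0.005],
    [[0,-0.009,0],0,0.005],
    [[0,-0.012,0],0,0.005],
    [[0,-0.015,0],0,0.005],
  ],
)

```text
time: 9.0
eef_pos: [0.5941, 0.1329, 0.3622]
tool_rot: [0.712, -0.703, -0.0, 0.0]
ft_force: [-3.9, 0.2, 4.2]
grip_width: 0.2
```

Request:
play_rows(
  series=[
    [[0,-0.001,-0.0005],0,0.005],
    [[0,-0.002,-0.0005],0,0.005],
    [[0,-0.003,-0.0005],0,0.005],
    [[0,-0.004,-0.0005],0,0.005],
    [[0,-0.005,-0.0005],0,0.005],
  ],
)

```text
time: 9.42
eef_pos: [0.5989, 0.133, 0.3624]
tool_rot: [0.712, -0.703, -0.0, 0.0]
ft_force: [-2.4, -0.2, 2.8]
grip_width: 0.202
```

Request:
play_rows(
  series=[
    [[0,-0.001,0],0,0.005],
    [[0,-0.002,0],0,0.005],
    [[0,-0.003,0],0,0.005],
    [[0,-0.004,0],0,0.005],
  ],
)

```text
time: 9.75
eef_pos: [0.603, 0.133, 0.3625]
tool_rot: [0.712, -0.703, 0.0, 0.0]
ft_force: [-2.3, 0.1, 3.0]
grip_width: 0.203
```

Request:
play_rows(
  series=[
    [[0,-0.001,0],0,0.005],
    [[0,-0.002,0],0,0.005],
    [[0,-0.003,0],0,0.005],
    [[0,-0.004,0],0,0.005],
  ],
)

```text
time: 10.08
eef_pos: [0.607, 0.1331, 0.3625]
tool_rot: [0.712, -0.703, 0.0, -0.0]
ft_force: [-3.6, -0.4, 3.6]
grip_width: 0.201
```

Run:
```python
from h import *
from rig import ctrl
go(.61,.1305,.218,-89.3)
b=ctrl.read_camera("scene")["pixels"][100:200,320:420]
cv2.imwrite("pics/m5.png",cv2.resize(b,(600,600),interpolation=cv2.INTER_CUBIC))
```

```text
t 10.08 eef [0.607  0.1331 0.3625] F [-3.62 -0.41  3.61] w 0.201 | shift [ 0.0026 -0.003  -0.0105] turn 0.03 tilt z [ 1.e-04  0.e+00 -1.e+00]
```

View pics/m5.png

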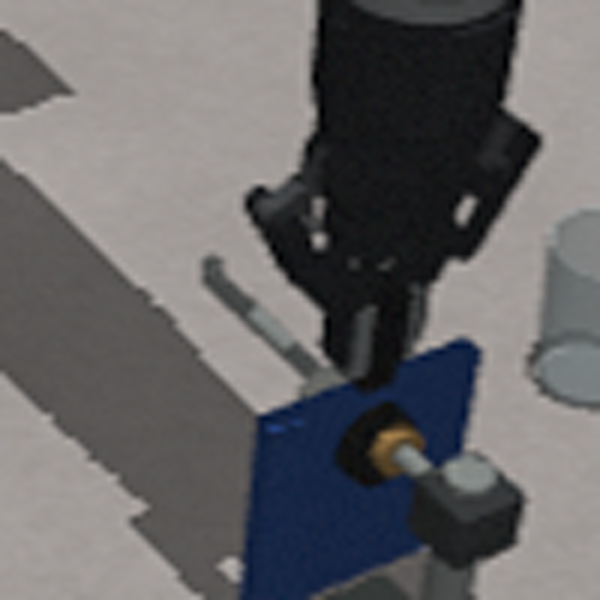

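The plate is right at the stop, still square. I'll keep feeling forward.

Request:
play_rows(
  series=[
    [[0,-0.001,0],0,0.005],
    [[0,-0.002,0],0,0.005],
    [[0,-0.002,0],0,0.005],
  ],
)

```text
time: 10.38
eef_pos: [0.6085, 0.1331, 0.3622]
tool_rot: [0.712, -0.703, -0.001, 0.001]
ft_force: [-6.6, -1.4, 3.8]
grip_width: 0.2
```

Request:
play_rows(
  series=[
    [[0,-0.001,0],0,0.005],
    [[0,-0.002,0],0,0.005],
    [[0,-0.002,0],0,0.005],
  ],
)

```text
time: 10.63
eef_pos: [0.6099, 0.1332, 0.3619]
tool_rot: [0.712, -0.703, -0.003, 0.003]
ft_force: [-9.0, -0.6, 5.7]
grip_width: 0.201
```

Request:
play_rows(
  series=[
    [[0,-0.001,0],0,0.005],
    [[0,-0.001,0],0,0.005],
    [[0,-0.001,0],0,0.005],
    [[0,-0.001,0],0,0.005],
    [[0,-0.001,0],0,0.005],
  ],
)

```text
time: 11.05
eef_pos: [0.6105, 0.1333, 0.3618]
tool_rot: [0.712, -0.702, -0.003, 0.004]
ft_force: [-11.4, -1.4, 5.1]
grip_width: 0.201
```

Run:
```python
from h import *
from rig import ctrl
go(.61,.1305,.218,-89.3)
b=ctrl.read_camera("top")["pixels"]
cv2.imwrite("pics/top6.png",b)
```

```text
t 11.05 eef [0.6105 0.1333 0.3618] F [-11.4   -1.37   5.06] w 0.201 | shift [ 0.0028  0.0006 -0.0112] turn 0.05 tilt z [-9.9e-03 -7.0e-04 -1.0e+00]
```

Request:
play_rows(
  series=[
    [[0,0,0],0,0.005],
    [[0,0,0],0,0.005],
    [[0,0.001,0],0,0.005],
    [[0,0.0015,-0.0008],0,0.005],
    [[0,0.0015,-0.0008],0,0.005],
  ],
)

```text
time: 11.52
eef_pos: [0.6094, 0.1332, 0.3625]
tool_rot: [0.712, -0.703, -0.002, 0.002]
ft_force: [-7.3, -0.2, 2.8]
grip_width: 0.203
```

Request:
play_rows(
  series=[
    [[0,0,0],0,0.02],
    [[0,0,0],0,0.03],
    [[0,0,0],0,0.045],
    [[0,0,0],0,0.06],
    [[0,0,0],0,0.06],
  ],
  grip_force=20,
)

```text
time: 11.93
eef_pos: [0.6107, 0.1331, 0.3634]
tool_rot: [0.712, -0.703, 0.0, -0.0]
ft_force: [0.0, 0.4, -0.7]
grip_width: 0.704
```

Request:
play_rows(
  series=[
    [[0,0,-0.01],0,0.06],
    [[0,0,-0.025],0,0.06],
    [[0,0,-0.045],0,0.06],
    [[0,0,-0.065],0,0.06],
    [[0,0,-0.08],0,0.06],
  ],
)

```text
time: 12.35
eef_pos: [0.6106, 0.1331, 0.4463]
tool_rot: [0.712, -0.703, 0.001, -0.001]
ft_force: [0.0, -0.4, 0.3]
grip_width: 0.706
```

Run:
```python
from h import *
from rig import ctrl
go(.458,-.1555,.155-.02+.003,-82.7)
b=ctrl.read_camera("scene")["pixels"];cv2.imwrite("pics/scene7.png",b)
a=ctrl.read_camera("top")["pixels"];cv2.imwrite("pics/top7.png",a)
cv2.imwrite("pics/m7.png",np.hstack([cv2.resize(b[100:200,330:430],(400,400)),cv2.resize(a[170:270,200:300],(400,400))]))
```

```text
t 12.35 eef [0.6106 0.1331 0.4463] F [ 0.01 -0.36  0.31] w 0.706 | shift [0.2867 0.1567 0.1528] turn -6.57 tilt z [ 3.3e-03  2.0e-04 -1.0e+00]
```

View pics/m7.png

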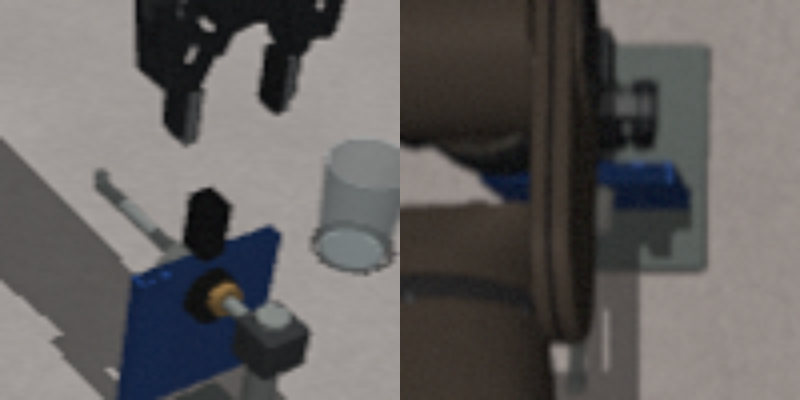

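Blue hangs square on the stop, with its block free. Now the medium plate.

Request:
play_rows(
  series=[
    [[0.02,0.011,0],0,0.06],
    [[0.05,0.0273,0],0,0.06],
    [[0.08,0.0437,0],0,0.06],
    [[0.112,0.061,0],0,0.06],
    [[0.1434,0.0784,0],0,0.06],
  ],
)

```text
time: 12.87
eef_pos: [0.5328, -0.0122, 0.4422]
tool_rot: [0.712, -0.702, -0.0, 0.0]
ft_force: [0.9, -0.1, 0.2]
grip_width: 0.704
```

Request:
play_rows(
  series=[
    [[0.035,0.019,0.01],-1.5,0.06],
    [[0.07,0.038,0.025],-3,0.06],
    [[0.1,0.055,0.045],-5,0.06],
    [[0.125,0.068,0.065],-6.6,0.06],
    [[0.1434,0.0784,0.09],-6.6,0.06],
  ],
)

```text
time: 13.28
eef_pos: [0.456, -0.1575, 0.353]
tool_rot: [0.751, -0.661, 0.001, 0.0]
ft_force: [0.5, -0.6, -0.6]
grip_width: 0.71
```

Request:
play_rows(
  series=[
    [[0,0,0],0,0.06],
    [[0,0,0],0,0.06],
    [[0,0,0],0,0.06],
  ],
)

```text
time: 13.53
eef_pos: [0.4576, -0.1554, 0.3538]
tool_rot: [0.751, -0.661, 0.0, -0.0]
ft_force: [0.3, 0.2, 1.0]
grip_width: 0.704
```

Run:
```python
from h import *
from rig import ctrl
go(.458,-.156,.144,-82.7)
for n in("top","scene"):
    b=ctrl.read_camera(n)["pixels"];cv2.imwrite(f"pics/{n}8.png",b)
```

```text
t 13.53 eef [ 0.4576 -0.1554  0.3538] F [0.27 0.21 1.05] w 0.704 | shift [ 0.0006 -0.0003  0.0548] turn 0.02 tilt z [ 7.e-04  1.e-04 -1.e+00]
```

Request:
play_rows(
  series=[
    [[0,0,0.015],0,0.06],
    [[0,0,0.035],0,0.06],
    [[0,0,0.05],0,0.06],
    [[0,0,0.055],0,0.05],
    [[0,0,0.055],0,0.035],
  ],
  grip_force=50,
)

```text
time: 14.05
eef_pos: [0.4575, -0.1548, 0.2978]
tool_rot: [0.751, -0.66, -0.001, 0.0]
ft_force: [0.3, -0.5, -0.3]
grip_width: 0.462
```

Request:
play_rows(
  series=[
    [[0,0,0],0,0.02],
    [[0,0,0],0,0.005],
    [[0,0,0],0,0.005],
    [[0,0,0],0,0.005],
    [[0,0,0],0,0.005],
  ],
)

```text
time: 14.47
eef_pos: [0.4577, -0.1558, 0.2996]
tool_rot: [0.751, -0.661, 0.001, -0.0]
ft_force: [0.4, 1.5, 4.0]
grip_width: 0.246
```

Request:
play_rows(
  series=[
    [[0,0,0],0,0.005],
    [[0,0,0],0,0.005],
  ],
)

```text
time: 14.63
eef_pos: [0.4577, -0.1558, 0.2996]
tool_rot: [0.751, -0.661, 0.001, -0.001]
ft_force: [-0.8, 2.1, 5.2]
grip_width: 0.252
```

Run:
```python
from h import *
go(.458,-.156,.144,-82.7)
```

```text
t 14.63 eef [ 0.4577 -0.1558  0.2996] F [-0.85  2.11  5.22] w 0.252 | shift [ 0.0003 -0.0003  0.0006] turn 0.01 tilt z [ 2.1e-03 -5.0e-04 -1.0e+00]
```

Request:
play_rows(
  series=[
    [[0,0,-0.015],0,0.005],
    [[0,0,-0.035],0,0.005],
    [[0,0,-0.055],0,0.005],
    [[0,0,-0.075],0,0.005],
    [[0,0,-0.08],0,0.005],
  ],
)

```text
time: 15.05
eef_pos: [0.4576, -0.1561, 0.381]
tool_rot: [0.751, -0.661, 0.002, -0.0]
ft_force: [-0.3, -0.6, -2.4]
grip_width: 0.25
```

Request:
play_rows(
  series=[
    [[-0.015,-0.0016,0],0,0.005],
    [[-0.045,-0.0048,0],0,0.005],
    [[-0.075,-0.008,0],0,0.005],
    [[-0.11,-0.0117,0],0,0.005],
    [[-0.145,-0.0155,0],0,0.005],
  ],
)

```text
time: 15.47
eef_pos: [0.4534, -0.0088, 0.3766]
tool_rot: [0.75, -0.661, -0.001, 0.001]
ft_force: [1.1, 0.0, -2.3]
grip_width: 0.246
```

Request:
play_rows(
  series=[
    [[-0.035,-0.0037,0],1.6,0.005],
    [[-0.068,-0.0073,0],3.2,0.005],
    [[-0.1,-0.0107,0],5,0.005],
    [[-0.125,-0.0134,0.003],6.6,0.005],
    [[-0.1422,-0.0152,0.006],6.6,0.005],
  ],
)

```text
time: 15.88
eef_pos: [0.4503, 0.1351, 0.3708]
tool_rot: [0.712, -0.702, -0.001, 0.001]
ft_force: [-0.3, -0.1, -1.7]
grip_width: 0.249
```

Request:
play_rows(
  series=[
    [[0,0,0],0,0.005],
    [[0,0,0],0,0.005],
    [[0,0,0],0,0.005],
  ],
)

```text
time: 16.13
eef_pos: [0.4509, 0.1327, 0.3713]
tool_rot: [0.712, -0.703, -0.0, 0.001]
ft_force: [0.3, 0.5, -1.7]
grip_width: 0.247
```

Run:
```python
from h import *
go(.479,.1316,.218,-89.3)
```

```text
t 16.13 eef [0.4509 0.1327 0.3713] F [ 0.33  0.49 -1.65] w 0.247 | shift [ 0.0014 -0.0281 -0.0017] turn 0.03 tilt z [-1.6e-03 -9.0e-04 -1.0e+00]
```

Request:
play_rows(
  series=[
    [[0.001,-0.004,-0.0017],0,0.005],
    [[0.001,-0.01,-0.0017],0,0.005],
    [[0.001,-0.016,-0.0017],0,0.005],
    [[0.001,-0.022,-0.0017],0,0.005],
    [[0.001,-0.028,-0.0017],0,0.005],
  ],
)

```text
time: 16.55
eef_pos: [0.48, 0.132, 0.3742]
tool_rot: [0.711, -0.703, 0.0, -0.0]
ft_force: [-0.6, 0.2, -2.9]
grip_width: 0.249
```

Request:
play_rows(
  series=[
    [[0,-0.005,0],0,0.005],
    [[0,-0.01,0],0,0.005],
    [[0,-0.015,0],0,0.005],
    [[0,-0.02,0],0,0.005],
  ],
)

```text
time: 16.88
eef_pos: [0.4996, 0.1328, 0.3739]
tool_rot: [0.712, -0.703, -0.0, 0.0]
ft_force: [0.4, -0.8, -2.3]
grip_width: 0.247
```

Request:
play_rows(
  series=[
    [[0,-0.005,0],0,0.005],
    [[0,-0.01,0],0,0.005],
    [[0,-0.015,0],0,0.005],
    [[0,-0.02,0],0,0.005],
    [[0,-0.025,0],0,0.005],
  ],
)

```text
time: 17.3
eef_pos: [0.5246, 0.1331, 0.374]
tool_rot: [0.712, -0.703, 0.0, -0.0]
ft_force: [0.4, -0.8, -2.0]
grip_width: 0.25
```

Request:
play_rows(
  series=[
    [[0,0,0],0,0.005],
    [[0,0,0.002],0,0.005],
    [[0,0,0.004],0,0.005],
    [[0,0,0.006],0,0.005],
    [[0,0,0.006],0,0.005],
  ],
)

```text
time: 17.72
eef_pos: [0.5237, 0.1331, 0.3673]
tool_rot: [0.712, -0.703, -0.0, 0.001]
ft_force: [-0.6, -0.1, -2.2]
grip_width: 0.248
```

I lowered 20 mm too early; raising, advancing, then lowering.

Request:
play_rows(
  series=[
    [[0,0,-0.003],0,0.005],
    [[0.0008,0,-0.006],0,0.005],
    [[0.0008,-0.007,-0.006],0,0.005],
    [[0.0008,-0.014,-0.006],0,0.005],
    [[0.0008,-0.021,-0.006],0,0.005],
  ],
)

```text
time: 18.13
eef_pos: [0.5459, 0.1325, 0.3745]
tool_rot: [0.712, -0.703, 0.0, -0.0]
ft_force: [0.3, -1.5, -1.8]
grip_width: 0.25
```

Request:
play_rows(
  series=[
    [[0,0,0.002],0,0.005],
    [[0,0,0.004],0,0.005],
    [[0,0,0.006],0,0.005],
    [[0,0,0.008],0,0.005],
    [[0,0,0.008],0,0.005],
  ],
)

```text
time: 18.55
eef_pos: [0.5447, 0.1325, 0.3651]
tool_rot: [0.712, -0.703, -0.001, 0.001]
ft_force: [-1.2, -0.5, -1.8]
grip_width: 0.246
```

Request:
play_rows(
  series=[
    [[0,0,0.001],0,0.005],
    [[0,0,0.0015],0,0.005],
    [[0,0,0.0015],0,0.005],
    [[0,0,0.0015],0,0.005],
  ],
)

```text
time: 18.88
eef_pos: [0.5451, 0.1325, 0.3646]
tool_rot: [0.712, -0.703, 0.0, -0.0]
ft_force: [0.0, -0.5, -1.8]
grip_width: 0.251
```

Request:
play_rows(
  series=[
    [[0,0,0.0007],0,0.005],
    [[0,0,0.0007],0,0.005],
    [[0,0,0.0007],0,0.005],
  ],
)

```text
time: 19.13
eef_pos: [0.5451, 0.1325, 0.3639]
tool_rot: [0.712, -0.703, 0.0, -0.0]
ft_force: [0.6, 0.1, -1.5]
grip_width: 0.247
```

Request:
play_rows(
  series=[
    [[0,0,0.0006],0,0.005],
    [[0,0,0.0006],0,0.005],
    [[0,0,0.0006],0,0.005],
  ],
)

```text
time: 19.38
eef_pos: [0.5452, 0.1325, 0.3635]
tool_rot: [0.712, -0.703, 0.0, -0.0]
ft_force: [-0.4, 0.8, -1.1]
grip_width: 0.251
```

Request:
play_rows(
  series=[
    [[0,0,0.0006],0,0.005],
    [[0,0,0.0006],0,0.005],
    [[0,0,0.0006],0,0.005],
  ],
)

```text
time: 19.63
eef_pos: [0.5452, 0.1326, 0.3631]
tool_rot: [0.712, -0.703, 0.0, -0.0]
ft_force: [-0.1, -1.0, 0.5]
grip_width: 0.246
```

Request:
play_rows(
  series=[
    [[0,-0.004,0],0,0.005],
    [[0,-0.008,0],0,0.005],
    [[0,-0.012,0],0,0.005],
    [[0,-0.016,0],0,0.005],
    [[0,-0.02,0],0,0.005],
  ],
)

```text
time: 20.05
eef_pos: [0.5656, 0.1328, 0.3628]
tool_rot: [0.712, -0.703, -0.0, 0.0]
ft_force: [-3.1, -0.3, 2.7]
grip_width: 0.244
```

Request:
play_rows(
  series=[
    [[0,-0.002,0],0,0.005],
    [[0,-0.004,0],0,0.005],
    [[0,-0.006,0],0,0.005],
    [[0,-0.007,0],0,0.005],
  ],
)

```text
time: 20.38
eef_pos: [0.5723, 0.1329, 0.3627]
tool_rot: [0.712, -0.703, -0.0, 0.0]
ft_force: [-3.4, 0.6, 1.7]
grip_width: 0.25
```

Request:
play_rows(
  series=[
    [[0,-0.001,0],0,0.005],
    [[0,-0.002,0],0,0.005],
    [[0,-0.003,0],0,0.005],
  ],
)

```text
time: 20.63
eef_pos: [0.5751, 0.1329, 0.3627]
tool_rot: [0.712, -0.703, -0.0, 0.0]
ft_force: [-3.5, -0.0, 3.3]
grip_width: 0.247
```

Request:
play_rows(
  series=[
    [[0,-0.001,0],0,0.005],
    [[0,-0.002,0],0,0.005],
    [[0,-0.002,0],0,0.005],
  ],
)

```text
time: 20.88
eef_pos: [0.5768, 0.133, 0.3624]
tool_rot: [0.712, -0.703, -0.001, 0.001]
ft_force: [-5.2, -0.4, 2.5]
grip_width: 0.248
```

Request:
play_rows(
  series=[
    [[0,-0.001,0],0,0.005],
    [[0,-0.002,0],0,0.005],
    [[0,-0.002,0],0,0.005],
  ],
)

```text
time: 21.13
eef_pos: [0.5781, 0.133, 0.362]
tool_rot: [0.712, -0.703, -0.003, 0.003]
ft_force: [-9.0, -0.9, 4.7]
grip_width: 0.247
```

Request:
play_rows(
  series=[
    [[0,-0.001,0],0,0.005],
    [[0,-0.0013,0],0,0.005],
    [[0,-0.0013,0],0,0.005],
    [[0,-0.0013,0],0,0.005],
    [[0,-0.0013,0],0,0.005],
  ],
)

```text
time: 21.55
eef_pos: [0.5789, 0.1331, 0.3619]
tool_rot: [0.712, -0.702, -0.003, 0.004]
ft_force: [-10.7, -0.2, 6.7]
grip_width: 0.249
```

Request:
play_rows(
  series=[
    [[0,0,0],0,0.005],
    [[0,0,0],0,0.005],
    [[0,0,0],0,0.005],
  ],
)

```text
time: 21.8
eef_pos: [0.5789, 0.1331, 0.3619]
tool_rot: [0.712, -0.702, -0.003, 0.004]
ft_force: [-10.9, -0.6, 6.4]
grip_width: 0.251
```

Run:
```python
from h import *
from rig import ctrl
go(.61,.1305,.218,-89.3)
b=ctrl.read_camera("scene")["pixels"];cv2.imwrite("pics/scene9.png",b)
```

```text
t 21.8 eef [0.5789 0.1331 0.3619] F [-10.93  -0.58   6.44] w 0.251 | shift [ 0.003  -0.0309 -0.0114] turn 0.05 tilt z [-9.8e-03 -6.0e-04 -1.0e+00]
```

Request:
play_rows(
  series=[
    [[0,0.0007,0],0,0.005],
    [[0,0.0007,-0.0008],0,0.005],
    [[0,0.0007,-0.001],0,0.005],
  ],
)

```text
time: 22.1
eef_pos: [0.5784, 0.1331, 0.3626]
tool_rot: [0.712, -0.703, -0.003, 0.003]
ft_force: [-9.5, 0.3, 2.7]
grip_width: 0.247
```

Request:
play_rows(
  series=[
    [[0,0,0],0,0.03],
    [[0,0,0],0,0.04],
    [[0,0,0],0,0.05],
    [[0,0,0],0,0.06],
    [[0,0,0],0,0.06],
  ],
  grip_force=20,
)

```text
time: 22.52
eef_pos: [0.58, 0.1329, 0.3637]
tool_rot: [0.712, -0.703, 0.0, -0.0]
ft_force: [-1.1, -0.4, 0.4]
grip_width: 0.702
```

Request:
play_rows(
  series=[
    [[0,0.001,-0.01],0,0.06],
    [[0,0.001,-0.025],0,0.06],
    [[0,0.001,-0.045],0,0.06],
    [[0,0.001,-0.065],0,0.06],
    [[0,0.001,-0.08],0,0.06],
  ],
)

```text
time: 22.93
eef_pos: [0.5788, 0.133, 0.4466]
tool_rot: [0.712, -0.703, 0.001, -0.001]
ft_force: [0.8, 0.4, 0.2]
grip_width: 0.696
```

Run:
```python
from h import *
from rig import ctrl
go(.588,-.152,.2,-82.7)
b=ctrl.read_camera("scene")["pixels"];cv2.imwrite("pics/scene10.png",b)
a=ctrl.read_camera("top")["pixels"];cv2.imwrite("pics/top10.png",a)
cv2.imwrite("pics/m10.png",np.hstack([cv2.resize(b[100:190,330:420],(400,400),interpolation=cv2.INTER_CUBIC),cv2.resize(b[140:260,225:345],(400,400),interpolation=cv2.INTER_CUBIC)]))
```

```text
t 22.93 eef [0.5788 0.133  0.4466] F [0.79 0.38 0.23] w 0.696 | shift [ 0.2851 -0.0053  0.0916] turn -6.57 tilt z [ 3.3e-03  2.0e-04 -1.0e+00]
```

View pics/m10.png

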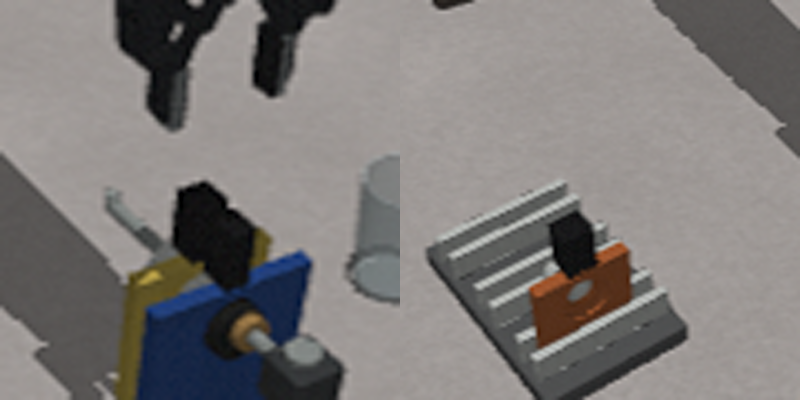

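Yellow is nested and hangs parallel to blue, and orange still stands in the rack. Now the small plate.

Request:
play_rows(
  series=[
    [[0.02,0,0],0,0.06],
    [[0.05,0,0],0,0.06],
    [[0.08,0,0],0,0.06],
    [[0.112,-0.001,0],0,0.06],
    [[0.1434,-0.002,0],0,0.06],
  ],
)

```text
time: 23.45
eef_pos: [0.5821, -0.0116, 0.4426]
tool_rot: [0.712, -0.702, -0.0, 0.0]
ft_force: [-0.0, 0.1, -0.3]
grip_width: 0.703
```

Request:
play_rows(
  series=[
    [[0.035,-0.001,0.01],-1.5,0.06],
    [[0.07,-0.002,0.025],-3,0.06],
    [[0.1,-0.003,0.045],-5,0.06],
    [[0.125,-0.003,0.07],-6.6,0.06],
    [[0.1417,-0.003,0.1],-6.6,0.06],
  ],
)

```text
time: 23.87
eef_pos: [0.5872, -0.1547, 0.3435]
tool_rot: [0.751, -0.661, 0.002, -0.0]
ft_force: [0.5, -0.2, 0.7]
grip_width: 0.703
```

Request:
play_rows(
  series=[
    [[0,0,0],0,0.06],
    [[0,0,0],0,0.06],
    [[0,0,0],0,0.06],
  ],
)

```text
time: 24.12
eef_pos: [0.5875, -0.1517, 0.344]
tool_rot: [0.751, -0.66, 0.0, -0.0]
ft_force: [0.2, -0.2, -0.2]
grip_width: 0.705
```

Run:
```python
from h import *
go(.588,-.152,.129,-82.7)
```

```text
t 24.12 eef [ 0.5875 -0.1517  0.344 ] F [ 0.19 -0.2  -0.24] w 0.705 | shift [ 0.0004 -0.0005  0.06  ] turn 0.03 tilt z [ 3.e-04  3.e-04 -1.e+00]
```

Request:
play_rows(
  series=[
    [[0,0,0.015],0,0.06],
    [[0,0,0.035],0,0.06],
    [[0,0,0.052],0,0.06],
    [[0,0,0.06],0,0.05],
    [[0,0,0.06],0,0.035],
  ],
  grip_force=50,
)

```text
time: 24.53
eef_pos: [0.5872, -0.1508, 0.283]
tool_rot: [0.751, -0.66, -0.001, 0.0]
ft_force: [-0.4, 0.5, 0.2]
grip_width: 0.458
```

Request:
play_rows(
  series=[
    [[0,0,0],0,0.02],
    [[0,0,0],0,0.005],
    [[0,0,0],0,0.005],
    [[0,0,0],0,0.005],
    [[0,0,0],0,0.005],
  ],
)

```text
time: 24.95
eef_pos: [0.5877, -0.1522, 0.285]
tool_rot: [0.751, -0.661, 0.001, -0.0]
ft_force: [0.3, 1.1, 1.7]
grip_width: 0.298
```

Request:
play_rows(
  series=[
    [[0,0,0],0,0.005],
    [[0,0,0],0,0.005],
  ],
)

```text
time: 25.12
eef_pos: [0.5877, -0.1523, 0.285]
tool_rot: [0.751, -0.661, 0.001, -0.0]
ft_force: [-0.1, 0.4, 4.5]
grip_width: 0.297
```

Run:
```python
from h import *
go(.588,-.152,.129,-82.7)
```

```text
t 25.12 eef [ 0.5877 -0.1523  0.285 ] F [-0.07  0.36  4.49] w 0.297 | shift [-0.0003 -0.0003  0.001 ] turn 0.01 tilt z [ 2.e-03 -5.e-04 -1.e+00]
```

Request:
play_rows(
  series=[
    [[0,0,-0.015],0,0.005],
    [[0,0,-0.035],0,0.005],
    [[0,0,-0.06],0,0.005],
    [[0,0,-0.08],0,0.005],
    [[0,0,-0.09],0,0.005],
  ],
)

```text
time: 25.53
eef_pos: [0.5876, -0.1523, 0.3762]
tool_rot: [0.751, -0.66, 0.002, -0.0]
ft_force: [0.8, -0.2, -1.2]
grip_width: 0.297
```

Request:
play_rows(
  series=[
    [[-0.012,0.009,0],0,0.005],
    [[-0.033,0.0244,0],0,0.005],
    [[-0.056,0.0414,0],0,0.005],
    [[-0.0791,0.0585,0],0,0.005],
  ],
)

```text
time: 25.87
eef_pos: [0.5181, -0.0806, 0.3722]
tool_rot: [0.751, -0.661, -0.001, 0.0]
ft_force: [-0.4, -0.4, -1.4]
grip_width: 0.293
```

Request:
play_rows(
  series=[
    [[-0.023,0.017,0],0,0.005],
    [[-0.044,0.0325,0],0,0.005],
    [[-0.063,0.0466,0],0,0.005],
    [[-0.0791,0.0585,0],0,0.005],
  ],
)

```text
time: 26.2
eef_pos: [0.4495, -0.009, 0.3722]
tool_rot: [0.751, -0.66, -0.001, 0.001]
ft_force: [-0.3, 0.3, -2.1]
grip_width: 0.295
```

Request:
play_rows(
  series=[
    [[-0.025,-0.0032,0],1,0.005],
    [[-0.058,-0.0074,0],2.6,0.005],
    [[-0.09,-0.0115,0],4.4,0.005],
    [[-0.12,-0.0153,0],6.6,0.005],
    [[-0.1409,-0.018,0],6.6,0.005],
  ],
)

```text
time: 26.62
eef_pos: [0.4502, 0.134, 0.3726]
tool_rot: [0.712, -0.703, -0.001, 0.0]
ft_force: [-0.5, 0.3, -1.5]
grip_width: 0.296
```

Request:
play_rows(
  series=[
    [[0,0,0],0,0.005],
    [[0,0,0],0,0.005],
    [[0,0,0],0,0.005],
  ],
)

```text
time: 26.87
eef_pos: [0.4508, 0.1316, 0.3729]
tool_rot: [0.712, -0.702, -0.0, 0.001]
ft_force: [0.3, -0.3, -1.6]
grip_width: 0.295
```

Run:
```python
from h import *
from rig import ctrl
go(.479,.132,.219,-89.3)
cv2.imwrite("pics/scene11.png",ctrl.read_camera("scene")["pixels"])
```

```text
t 26.87 eef [0.4508 0.1316 0.3729] F [ 0.25 -0.33 -1.64] w 0.295 | shift [-0.     -0.0282 -0.0012] turn 0.05 tilt z [-1.4e-03 -7.0e-04 -1.0e+00]
```

Request:
play_rows(
  series=[
    [[0,-0.004,-0.0012],0,0.005],
    [[0,-0.01,-0.0012],0,0.005],
    [[0,-0.016,-0.0012],0,0.005],
    [[0,-0.022,-0.0012],0,0.005],
    [[0,-0.028,-0.0012],0,0.005],
  ],
)

```text
time: 27.33
eef_pos: [0.4799, 0.1319, 0.3749]
tool_rot: [0.711, -0.703, 0.0, -0.0]
ft_force: [-0.5, 0.0, -0.3]
grip_width: 0.294
```

Request:
play_rows(
  series=[
    [[0,-0.005,0],0,0.005],
    [[0,-0.011,0],0,0.005],
    [[0,-0.017,0],0,0.005],
    [[0,-0.023,0],0,0.005],
    [[0,-0.028,0],0,0.005],
  ],
)

```text
time: 27.75
eef_pos: [0.5077, 0.1327, 0.3748]
tool_rot: [0.712, -0.703, 0.0, -0.0]
ft_force: [0.2, -0.2, -1.6]
grip_width: 0.293
```

Request:
play_rows(
  series=[
    [[0,-0.007,0],0,0.005],
    [[0,-0.014,0],0,0.005],
    [[0,-0.021,0],0,0.005],
    [[0,-0.0275,0],0,0.005],
    [[0,-0.0275,0],0,0.005],
  ],
)

```text
time: 28.17
eef_pos: [0.5356, 0.1329, 0.375]
tool_rot: [0.711, -0.703, 0.0, -0.0]
ft_force: [-0.3, 0.1, -0.8]
grip_width: 0.292
```

Run:
```python
from h import *
from rig import ctrl
go(.535,.1325,.2195,-89.3)
b=ctrl.read_camera("scene")["pixels"];cv2.imwrite("pics/scene12.png",b)
```

```text
t 28.17 eef [0.5356 0.1329 0.375 ] F [-0.25  0.06 -0.83] w 0.292 | shift [0.0004 0.0006 0.0005] turn 0.01 tilt z [ 9.e-04 -0.e+00 -1.e+00]
```

Lowering until it bears on the rod, expected near z = 0.364.

Request:
play_rows(
  series=[
    [[0.0004,0.0005,0.002],0,0.005],
    [[0.0004,0.0005,0.004],0,0.005],
    [[0.0004,0.0005,0.006],0,0.005],
    [[0.0004,0.0005,0.008],0,0.005],
    [[0.0004,0.0005,0.0085],0,0.005],
  ],
)

```text
time: 28.63
eef_pos: [0.5336, 0.1326, 0.3657]
tool_rot: [0.712, -0.703, -0.0, 0.0]
ft_force: [-0.5, -0.6, -2.1]
grip_width: 0.292
```

Request:
play_rows(
  series=[
    [[0,0,0.001],0,0.005],
    [[0,0,0.001],0,0.005],
    [[0,0,0.001],0,0.005],
  ],
)

```text
time: 28.88
eef_pos: [0.534, 0.1326, 0.3654]
tool_rot: [0.712, -0.703, -0.0, -0.0]
ft_force: [0.2, -0.3, -1.6]
grip_width: 0.298
```

Request:
play_rows(
  series=[
    [[0,0,0.0007],0,0.005],
    [[0,0,0.0007],0,0.005],
    [[0,0,0.0007],0,0.005],
  ],
)

```text
time: 29.13
eef_pos: [0.534, 0.1326, 0.3647]
tool_rot: [0.712, -0.703, -0.0, -0.0]
ft_force: [0.1, -0.3, -1.9]
grip_width: 0.294
```

Request:
play_rows(
  series=[
    [[0,0,0.0007],0,0.005],
    [[0,0,0.0007],0,0.005],
    [[0,0,0.0007],0,0.005],
  ],
)

```text
time: 29.38
eef_pos: [0.534, 0.1326, 0.3639]
tool_rot: [0.712, -0.703, -0.0, 0.0]
ft_force: [0.6, -0.2, -1.5]
grip_width: 0.296
```

Request:
play_rows(
  series=[
    [[0,0,0.0007],0,0.005],
    [[0,0,0.0007],0,0.005],
    [[0,0,0.0007],0,0.005],
  ],
)

```text
time: 29.63
eef_pos: [0.534, 0.1326, 0.3634]
tool_rot: [0.712, -0.703, 0.0, -0.0]
ft_force: [-0.8, 0.0, -1.3]
grip_width: 0.298
```

Request:
play_rows(
  series=[
    [[0,0,0.0006],0,0.005],
    [[0,0,0.0006],0,0.005],
    [[0,0,0.0006],0,0.005],
  ],
)

```text
time: 29.88
eef_pos: [0.534, 0.1326, 0.3631]
tool_rot: [0.712, -0.703, 0.0, -0.0]
ft_force: [0.7, -0.4, 1.5]
grip_width: 0.294
```

Bearing lightly. Slide to the boss and feel for it.

Request:
play_rows(
  series=[
    [[0,-0.002,0],0,0.005],
    [[0,-0.004,0],0,0.005],
    [[0,-0.006,0],0,0.005],
    [[0,-0.007,0],0,0.005],
  ],
)

```text
time: 30.22
eef_pos: [0.5412, 0.1327, 0.3628]
tool_rot: [0.712, -0.703, -0.0, 0.0]
ft_force: [-1.5, 0.0, 1.6]
grip_width: 0.294
```

Request:
play_rows(
  series=[
    [[0,-0.001,0],0,0.005],
    [[0,-0.002,0],0,0.005],
    [[0,-0.003,0],0,0.005],
  ],
)

```text
time: 30.47
eef_pos: [0.5441, 0.1328, 0.3627]
tool_rot: [0.712, -0.703, -0.0, 0.0]
ft_force: [-1.6, -0.2, 2.1]
grip_width: 0.297
```

Request:
play_rows(
  series=[
    [[0,-0.001,0],0,0.005],
    [[0,-0.002,0],0,0.005],
    [[0,-0.002,0],0,0.005],
  ],
)

```text
time: 30.72
eef_pos: [0.5458, 0.1328, 0.3625]
tool_rot: [0.712, -0.703, -0.001, 0.001]
ft_force: [-3.9, -0.4, 3.2]
grip_width: 0.296
```

Request:
play_rows(
  series=[
    [[0,-0.001,0],0,0.005],
    [[0,-0.002,0],0,0.005],
    [[0,-0.002,0],0,0.005],
  ],
)

```text
time: 30.97
eef_pos: [0.5471, 0.1329, 0.3621]
tool_rot: [0.712, -0.703, -0.002, 0.002]
ft_force: [-8.6, 0.2, 4.5]
grip_width: 0.291
```

Run:
```python
from h import *
from rig import ctrl
go(.535,.1325,.2195,-89.3)
b=ctrl.read_camera("scene")["pixels"];cv2.imwrite("pics/scene13.png",b)
hsv=cv2.cvtColor(b,cv2.COLOR_BGR2HSV)
# leftmost (-y) edges of each plate in the scene view, per row
for nm,lo,hi in(("o",(4,120,50),(15,255,255)),("y",(18,100,50),(33,255,255)),("b",(105,110,40),(125,255,255))):
    m=cv2.inRange(hsv,lo,hi)[110:230,320:430]
    for v in range(30,90,8):
        x=np.where(m[v])[0]
        if len(x):print(nm,v+110,x.min()+320,x.max()+320,len(x))
for nm,w,h,x in(("L",.11,.083,.6145),("M",.095,.068,.5845),("S",.08,.053,.5545),("Srim",.08,.053,.5485)):
    P=[[x+.006,.133-w/2,.152+w-h],[x-.006,.133-w/2,.152+w-h],[x+.006,.133-w/2,.152-h],[x-.006,.133-w/2,.152-h]]
    print(nm,proj("scene",P).round(1).tolist())
```

```text
t 30.97 eef [0.5471 0.1329 0.3621] F [-8.65  0.25  4.49] w 0.291 | shift [ 0.0002  0.0122 -0.0123] turn 0.04 tilt z [-6.7e-03 -4.0e-04 -1.0e+00]
o 156 355 366 12
o 164 354 357 4
o 172 353 356 4
y 156 387 389 3
y 164 359 371 13
y 172 357 388 10
y 180 357 360 4
y 188 356 359 4
b 164 377 398 16
b 172 363 396 22
b 180 362 388 21
b 188 361 388 28
b 196 360 378 19
L [[365.2, 171.5], [362.5, 168.8], [361.6, 203.2], [359.2, 200.5]]
M [[361.0, 163.9], [358.4, 161.3], [358.3, 191.6], [355.8, 188.9]]
S [[357.0, 156.7], [354.5, 154.2], [355.0, 180.1], [352.6, 177.6]]
Srim [[355.8, 155.4], [353.3, 153.0], [353.8, 178.9], [351.4, 176.4]]
```

Orange's left edge falls on 355/354/353 px. That matches the nested prediction rather than the rim contact one, which sits about 1.2 px further left. Pressing and holding.

Request:
play_rows(
  series=[
    [[0,-0.001,0],0,0.005],
    [[0,-0.0015,0],0,0.005],
    [[0,-0.0015,0],0,0.005],
    [[0,-0.0015,0],0,0.005],
    [[0,-0.0015,0],0,0.005],
  ],
)

```text
time: 31.43
eef_pos: [0.548, 0.1329, 0.3619]
tool_rot: [0.712, -0.702, -0.003, 0.004]
ft_force: [-11.2, 0.1, 5.6]
grip_width: 0.294
```

Request:
play_rows(
  series=[
    [[0,0,0],0,0.005],
    [[0,0,0],0,0.005],
    [[0,0,0],0,0.005],
  ],
)

```text
time: 31.68
eef_pos: [0.548, 0.1329, 0.3619]
tool_rot: [0.712, -0.702, -0.003, 0.004]
ft_force: [-10.2, -0.3, 5.6]
grip_width: 0.295
```

Request:
play_rows(
  series=[
    [[0,0.0007,0],0,0.005],
    [[0,0.0007,-0.0008],0,0.005],
    [[0,0.0007,-0.001],0,0.005],
  ],
)

```text
time: 31.93
eef_pos: [0.5475, 0.1329, 0.3626]
tool_rot: [0.712, -0.703, -0.003, 0.003]
ft_force: [-7.8, 0.2, 3.2]
grip_width: 0.296
```

Request:
play_rows(
  series=[
    [[0,0,0],0,0.035],
    [[0,0,0],0,0.045],
    [[0,0,0],0,0.055],
    [[0,0,0],0,0.065],
    [[0,0,0],0,0.065],
  ],
  grip_force=20,
)

```text
time: 32.35
eef_pos: [0.5491, 0.1327, 0.3638]
tool_rot: [0.712, -0.703, 0.0, -0.0]
ft_force: [-0.2, 0.1, 0.7]
grip_width: 0.759
```

Request:
play_rows(
  series=[
    [[0,0.001,-0.01],0,0.065],
    [[0,0.001,-0.025],0,0.065],
    [[0,0.001,-0.045],0,0.065],
    [[0,0.001,-0.065],0,0.065],
    [[0,0.001,-0.09],0,0.065],
  ],
)

```text
time: 32.77
eef_pos: [0.5475, 0.1328, 0.4542]
tool_rot: [0.712, -0.703, -0.0, 0.0]
ft_force: [1.2, -0.1, -0.1]
grip_width: 0.763
```

Request:
play_rows(
  series=[
    [[0.02,0,-0.02],0,0.065],
    [[0.06,0,-0.03],0,0.065],
    [[0.1,0,-0.03],0,0.065],
    [[0.14,0,-0.03],0,0.065],
    [[0.14,0,-0.03],0,0.065],
  ],
)

```text
time: 33.18
eef_pos: [0.5495, -0.0124, 0.4851]
tool_rot: [0.709, -0.705, 0.002, 0.001]
ft_force: [0.5, 0.8, -0.3]
grip_width: 0.768
```

Run:
```python
from h import *
from rig import ctrl
go(.535,.1325,.2195,-89.3)
b=ctrl.read_camera("scene")["pixels"];a=ctrl.read_camera("top")["pixels"]
cv2.imwrite("pics/m14.png",np.hstack([cv2.resize(b[120:240,310:430],(400,400),interpolation=cv2.INTER_CUBIC),cv2.resize(a[160:300,190:330],(400,400),interpolation=cv2.INTER_CUBIC)]))
```

```text
t 33.18 eef [ 0.5495 -0.0124  0.4851] F [ 0.49  0.81 -0.31] w 0.768 | shift [-0.1454  0.0138  0.11  ] turn -0.33 tilt z [ 0.0022 -0.0036 -1.    ]
```

View pics/m14.png

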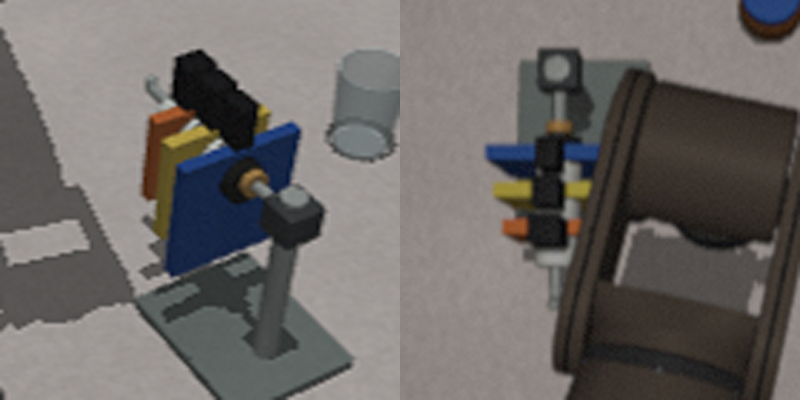

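The three plates hang parallel. Their blocks sit at crop rows 152, 190 and 229, which is about 30 mm pitch, and the gripper is clear. Settling, then handing in.

Request:
play_rows(
  series=[
    [[0,0,0],0,0.065],
    [[0,0,0],0,0.065],
    [[0,0,0],0,0.065],
    [[0,0,0],0,0.065],
    [[0,0,0],0,0.065],
  ],
)

```text
time: 33.7
eef_pos: [0.5496, -0.0063, 0.4836]
tool_rot: [0.712, -0.702, -0.0, 0.0]
ft_force: [1.1, 0.4, 0.0]
grip_width: 0.763
```

```bash
python3 -c "
from rig import ctrl
print(ctrl.hand_in())"
```

```text
the job is handed in; nothing more can be done
None
```

I hung the plates blue, then yellow, then orange. Each was slid back and pressed home at about 10–11 N for roughly half a second, then released. I handed in at 33.7 s of the 72 s allowed, and `hand_in()` gives no verdict.

- **Seating:** When pressed home, the gripper stopped at x = 0.6105, 0.5789 and 0.5480 m for the three plates, steps of 31.6 and 30.9 mm. The last picture shows the plates parallel, with their blocks about 30 mm apart, and the gripper clear of them.
- **Orange plate:** Its stop position alone did not tell nested from caught on the rim. The edge positions in the camera image fitted nested, by a margin of only about one pixel.
- **Forces:** The highest reading I saw at the wrist was about 13 N, against the 25 N limit. Part of each push went into friction on the rod, so I estimate only about 6 N of the medium plate's push reached the large one. I could not measure contact forces between plates directly.
- **Slip:** I lowered the medium plate about 20 mm too early, near the lip. I raised it and went on, with no rise in force.
- **Not checked:** I did not measure the beaker, wash bottle and jar again at the end. The arm was never planned near them, and the beaker looked unmoved in the views that showed it.

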